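# Hang the hand lens on the safety hook in the bench locker

## Task

Put the hand lens away: pass the wire loop on its tail in under the header of the low bench locker, tilt it up beneath the roof, and press it gently past the sprung keeper until it is fully home in the safety hook. Then let go so that the lens hangs free and still behind the shut keeper. Never force the lens against the locker or the hook, and leave the tweezers and the vial where they are.

Things in the scene. Friction and masses are not known exactly. Their poses are not given: they have to be found in the camera images.
- locker: Low grey steel bench locker, fixed, open front; 140 mm deep (x), 220 wide (y), 238 high. Origin: middle of its underside; x points in to the back, y to the left, z up; front edge at x = -70 mm. Side walls 6 mm, floor 4 mm, back wall's face at x = 64, roof's underside 232 mm up. Tape and marker on its roof, two vials in its back corners. All mm values below are in its frame.
- header_edge (a point): Middle of the lower front edge of the header (rolled-up shutter) across the locker's front, x = -70 to -48, lower edge 196 mm up: lower than the hook's tip, so the loop comes in low and is then tilted up inside, handle's tail raised 0.45 to 0.6 rad. To get here from the start pose, cross the tall microscope and manipulator with the tool 0.5 m up.
- strip_middle (a point): Middle (y = 0) of the slotted strip under the roof, 229 mm up. The safety hook hangs from it, clamped anywhere from y = -34 to +34 mm, new each time and not measured: find it by feel or sight. A loop whose end is at x = 34, 214 mm up, moved sideways, meets the hook's upright shank (5 mm wire, middle at x = 29); moved inward at 220 mm up it meets it too. The hook does not yield.
- bowl_middle (a point): Lowest point of the hook's bowl (wire's middle; x = 20, 180 mm up) if the hook stood at y = 0; its true y is up to 34 mm off. The hook lies in an x-z plane: 5 mm wire, half-round bowl of 9 mm radius, shank at x = 29, tip rising at x = 11 and leaning to the front, its end at x = 7.5, 208.5 mm up. Mouth between tip and shank 13 mm. A hung loop's end rests 185 mm up.
- keeper (a joint): Sprung 17 mm keeper across the hook's mouth, hinged on the shank 207 mm up, free end against the inside of the tip. 0 rad = shut, 1.35 = pushed down and in against the shank. It yields to 1 to 3 N from above and snaps shut when the loop has passed below it, at the latest as the lens swings down.
- magnifier: Hand lens, about 0.1 kg, lying flat: round frame with glass (51 mm across, 9 thick), black handle 14 x 14 mm, wire loop on its tail; 169 mm in all. Origin under the handle; y points from tail to glass, z up. Frame from y = 14 to 66 mm. Held across the frame, 141 mm of it reach ahead while the gripper stays outside. Pressed, it can tip some mm in the pads. Let go, it swings for about 8 s.
- lens_centre (a point): Middle of the glass, 4.5 mm above the bench as it lies.
- loop_end (a point): Middle of the wire at the far end of the loop, 141 mm from lens_centre along the handle and 7 mm above the bench as it lies. The loop: 3.5 mm steel wire in the plane of the lens, 14.5 mm wide inside, 21.5 outside, straight sides about 20 mm long, half-round end.
- tweezers: Fine steel tweezers, 130 mm long, lying on the bench left of the lens; bystander. Origin under their middle, y along them.
- vial: Small white sample vial with a dark cap, 27 mm across, 56 mm high, standing left of the locker; bystander. Origin under its middle.

How it is judged:
On the way:
1. with the lens still in the gripper, the loop's end is brought down to the bowl of the hook (x of loop_end in the frame of locker between 0.003 and 0.037 m and y of loop_end in the frame of locker between -0.048 and 0.048 m and z of loop_end in the frame of locker between 0.18 and 0.1975 m and contact force between the fingers and magnifier above 0.5 N), for 0.2 s.
At the end, for the whole second after the job is handed in: the loop's end rests in the bowl of the hook (179 to 194 mm above the locker's foot, within 17 mm of the bowl along x, within 48 mm of the middle sideways), the keeper is shut (under 0.15 rad), the lens hangs glass down within 0.3 rad of plumb, carried by the hook, moving slower than 80 mm/s (x of loop_end in the frame of locker between 0.003 and 0.037 m and y of loop_end in the frame of locker between -0.048 and 0.048 m and z of loop_end in the frame of locker between 0.179 and 0.194 m and angle between magnifier's own y axis and vertical above 2.84 rad and value of joint keeper below 0.15 rad and linear speed of magnifier below 0.08 m/s and contact force between magnifier and locker above 0.2 N); the robot touches nothing.
It fails at once if the held lens is forced against the locker, its hook or keeper with more than 15 N (contact force between the fingers and magnifier above 0.5 N and contact force between magnifier and locker above 15 N).
It fails at once if the tweezers are shifted by more than 20 mm (distance of tweezers from where it was at the start of the episode above 0.02 m).
It fails at once if the vial is shifted by more than 20 mm (distance of vial from where it was at the start of the episode above 0.02 m).
It also fails if it takes over 72 s, if anything falls off the work surface, if the arm or the gripper's body presses on something with over 40 N, if the wrist force passes 120 N, or if a joint passes its speed limit or range.

## Robot

A 6-joint arm with a two-finger parallel gripper is mounted at the origin on a cart in front of the work surface, level with it; the furniture and walls round the work are solid. World frame = base frame: x ahead of the robot, y to its left, z up, the work surface at z = 0. Lengths are in m, angles in rad, forces in N, time in s.
With the tool pointing down it reaches from about 0.375 to 0.975 m from the base axis. Payload 3.8 kg.
Tool frame: the origin (TCP) lies midway between the tips of the shut fingers; the grasp point (between the pads) lies 19 mm behind it; z points along the fingers, y is the line along which they close (so a half turn about z gives the same grasp; the last joint's range is limited). The gripper opens to 88 mm and grips with 3 to 60 N. Pads are 18 mm wide; open, the fingers measure 123 mm over their backs; the gripper's body (75 mm by 187 mm) begins 45 mm behind the grasp point.
Start: joints at [1.252, 0.264, 1.604, -0, 1.274, -0.037], TCP at [0.188, 0.648, 0.239] pointing down, gripper open.
Joint ranges: [-2.63, 2.63], [-0.94, 2.18], [0.31, 2.57], [-1.31, 4.45], [0, 2.66], [-2.55, 2.55]. Speed limits (rad/s): [2.57, 2.57, 3.14, 3.14, 3.14, 3.14].

## Interface

Orientations are given as a rotation vector (axis times angle).
In Python, from cell import manip, inverse_kinematics, cams, order gives the robot as it stands. Calls block until the motion is done:
- manip.move_pose(position, orientation): joint-space move of the TCP to a pose.
- manip.move_linear(position, rate=0.15, rot=None): straight line of the TCP; rot=None keeps the orientation; rate is the mean speed in m/s.
- manip.set_joints(angles): joint-space move.
- manip.set_gripper(opening, force=None): finger opening in m; force is the grip in N (None keeps the last); returns when the fingers have stopped.
- manip.dwell(seconds).
- inverse_kinematics(position, orientation): joint angles nearest the present ones, or None.
- manip.state(): the state.
- cams.capture(name): name is "scene" or "top" or "wrist"; returns a dict with "image" (420x560x3 uint8, blue, green, red), "z_map" (420x560 float32, m along the optical axis (not along the pixel's ray), 0 where there is no reading), "intrinsics" (3x3 intrinsics, pixels), "k1" (the pictures are not rectified: a ray, as slopes to the right and down, at radius r is drawn at 1 + k1 r^2 times it, then the intrinsics apply), "position" and "orientation" of the camera in the world; the wrist camera has in their place "T_tool_cam" (4x4, takes a point from camera to tool coordinates, whose origin is the TCP and whose axes are the flange's). Camera axes: x right, y down, z forward; pixel columns grow to the right and rows downward; lengths in m; the calibration is good to about 2 mm. A picture is of the moment at which its call begins: read the wrist's pose just before it.
A pose or a line that the arm cannot do raises manip.IKError and nothing moves.
- order.close_job(): hands the job in; it is judged then, once.
The state is a dict: "clock": time; "joint_pos": joint angles; "joint_velocities": joint speeds; "tau": joint torques, N m; "tool_pos": TCP position; "tcp_rot": TCP orientation; "contact_force": force on the tool from outside, world axes, zero at the start; "moment": the same for the moment, N m; "gripper_width": finger opening in m; "grasp_force": force on a finger pad.
Only numpy, scipy, OpenCV 4.12 (cv2) and the standard library are available. Lean on these libraries where they do the work, as an engineer would, in place of code of your own. Each camera call takes 0.05 s, during which the arm holds its last target. There are 200 camera calls.

## Working session

There is one attempt and no reset: what is moved stays moved. The work goes in short steps, each a Python script; the robot and the scene stay as the last script left them, time stands still between calls to the robot, and variables do not carry over. Pictures are saved under pics/ and viewed, at most 10 in all, crops included, and the job is handed in when it is done.

```bash
ls; mkdir -p pics; python3 - <<'E'
from cell import manip,cams
import cv2,numpy as np,pickle
s=manip.state();print(s['clock'],s['tool_pos'],s['tcp_rot'],s['gripper_width'])
d={}
for n in('scene','top','wrist'):
    c=cams.capture(n);d[n]=c;cv2.imwrite(f'pics/{n}0.png',c['image'])
    print(n,c['intrinsics'].tolist(),c['k1'],c.get('position'),c.get('orientation'),c.get('T_tool_cam'))
pickle.dump(d,open('c0.pkl','wb'))
cv2.imwrite('pics/st.png',np.hstack([cv2.resize(d[n]['image'],(400,300)) for n in('scene','wrist')]))
E
```

```text
pics
0.0 [0.18747915 0.64769881 0.23739549] [-0.44110403 -3.11008622  0.00347362] 0.08781311230596399
scene [[437.40571862526133, 0.0, 279.066571898963], [0.0, 437.40571862526133, 209.67172450672538], [0.0, 0.0, 1.0]] 0.02770692138739612 [-0.13446967  0.02542628  0.69942241] [-1.33063389  2.12219373 -1.01684615] None
top [[545.1562180168444, 0.0, 266.56899907077207], [0.0, 545.1562180168444, 207.6658788254998], [0.0, 0.0, 1.0]] -0.1499502569574296 [ 0.2989648  -0.28639766  1.12306657] [-2.13333959  2.14329773 -0.12449095] None
wrist [[365.77205958534665, 0.0, 279.89684404118833], [0.0, 365.77205958534665, 209.8086004584197], [0.0, 0.0, 1.0]] 0.003961321527641503 None None [[-7.18578599e-04 -9.50233391e-01 -3.11538096e-01  8.00737551e-02]
 [ 9.99999129e-01 -3.37782365e-04 -1.27626732e-03  6.96426470e-04]
 [ 1.10751975e-03 -3.11538742e-01  9.50232806e-01 -1.46955610e-01]
 [ 0.00000000e+00  0.00000000e+00  0.00000000e+00  1.00000000e+00]]
```

View pics/top0.png

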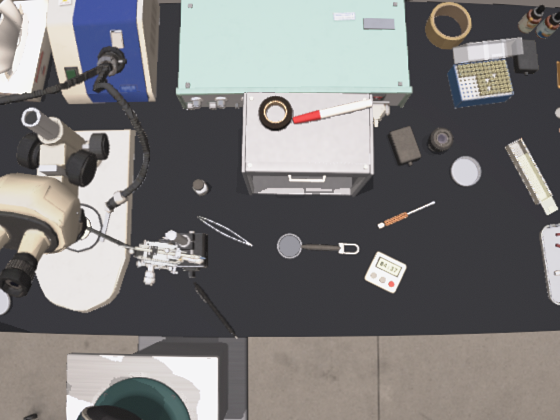

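View pics/scene0.png

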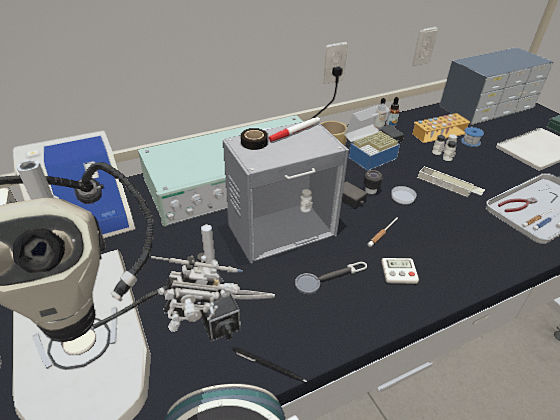

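The top view shows the locker roof at about (245–373, 95–190), the lens glass at (289,246) and the loop at (350,248). The tweezers are at (225,231) and the vial at (200,187). The scene view shows the locker's open front, with the hook hidden behind the header.

```bash
cat > h.py <<'E'
import numpy as np,cv2,pickle
from scipy.spatial.transform import Rotation as R
def rays(c):
    K=c['intrinsics'];H,W=c['z_map'].shape;v,u=np.mgrid[:H,:W]
    x=(u-K[0,2])/K[0,0];y=(v-K[1,2])/K[1,1];X,Y=x.copy(),y.copy()
    for _ in range(8):
        f=1+c['k1']*(X*X+Y*Y);X,Y=x/f,y/f
    return np.dstack([X,Y,np.ones_like(X)])
def camT(c,st=None):
    T=np.eye(4)
    if 'T_tool_cam' in c and c['T_tool_cam'] is not None:
        T[:3,:3]=R.from_rotvec(st['tcp_rot']).as_matrix();T[:3,3]=st['tool_pos'];return T@c['T_tool_cam']
    T[:3,:3]=R.from_rotvec(c['orientation']).as_matrix();T[:3,3]=c['position'];return T
def cloud(c,st=None):
    T=camT(c,st);P=rays(c)*c['z_map'][...,None]
    return P@T[:3,:3].T+T[:3,3]
def onz(c,uv,z,st=None):
    T=camT(c,st);r=rays(c);u,v=uv
    d=T[:3,:3]@cv2.remap(r.astype(np.float32),np.float32([[u]]),np.float32([[v]]),1)[0,0]
    return T[:3,3]+d*(z-T[2,3])/d[2]
E
python3 - <<'E'
from h import *
d=pickle.load(open('c0.pkl','rb'));c=d['top'];P=cloud(c);im=c['image']
def rect(m,P,n):
    pts=P[m][:,:2].astype(np.float32)
    r=cv2.minAreaRect(pts*1000);print(n,len(pts),r,'z',np.median(P[m][:,2]));print(cv2.boxPoints(r).round(1).tolist())
v,u=np.mgrid[:420,:560]
def lab(m,seed):
    n,l=cv2.connectedComponents(m.astype(np.uint8));
    s=l[seed[1]-3:seed[1]+4,seed[0]-3:seed[0]+4].ravel();s=s[s>0];return l==np.bincount(s).argmax()
roi=(u>235)&(u<385)&(v>85)&(v<200)
m=roi&(abs(P[...,2]-.238)<.006);m=lab(m,(330,150));rect(m,P,'roof')
hsv=cv2.cvtColor(im,cv2.COLOR_BGR2HSV);g=cv2.cvtColor(im,cv2.COLOR_BGR2GRAY)
print('bench z',np.median(P[270:300,260:340,2]))
roi=(u>265)&(u<372)&(v>228)&(v<265)
m=roi&(P[...,2]>.004)
print(m.sum());
for n,(a,b) in {'glass':(272,306),'handle':(310,338),'loop':(338,366)}.items():
    mm=m&(u>a)&(u<b);print(n,mm.sum(),P[mm].mean(0).round(4),P[mm].min(0).round(4),P[mm].max(0).round(4))
for s,z in(((289,246),.0045),):print(onz(c,s,z))
print('vial',P[180:192,195:206,2].max(),onz(c,(200,186),.056),'tweez',onz(c,(200,218),0.),onz(c,(251,245),0.))
for n in['top','scene']:
    im=d[n]['image'];
a=cv2.resize(d['top']['image'][215:275,185:375],None,fx=4,fy=4,interpolation=2)
b=cv2.resize(d['top']['image'][85:200,235:385],None,fx=3,fy=3,interpolation=2)
o=np.zeros((590,760,3),np.uint8);o[:240]=a;o[245:590,:450]=b;cv2.imwrite('pics/crop1.png',o)
E
```

```text
roof 8778 ((551.738037109375, -334.85400390625), (220.1587371826172, 140.87464904785156), 88.8270034790039) z 0.23864936454584734
[[479.1000061035156, -443.5], [619.9000244140625, -446.3999938964844], [624.4000244140625, -226.1999969482422], [483.6000061035156, -223.39999389648438]]
bench z 0.0005377283540388689
997
glass 548 [ 0.3765 -0.3069  0.0161] [ 0.299  -0.3395  0.004 ] [ 0.4115 -0.2737  1.1231]
handle 215 [ 0.3716 -0.3742  0.0466] [ 0.299  -0.4046  0.004 ] [ 0.411  -0.2864  1.1231]
loop 157 [ 0.3697 -0.4243  0.0297] [ 0.299  -0.4633  0.004 ] [ 0.4085 -0.2864  1.1231]
[ 0.3763235  -0.30643789  0.0045    ]
vial 0.06062916327691248 [ 0.4933987  -0.12884419  0.056     ] tweez [ 0.43579677 -0.12155388  0.        ] [ 0.3790761  -0.22814762  0.        ]
```

View pics/crop1.png

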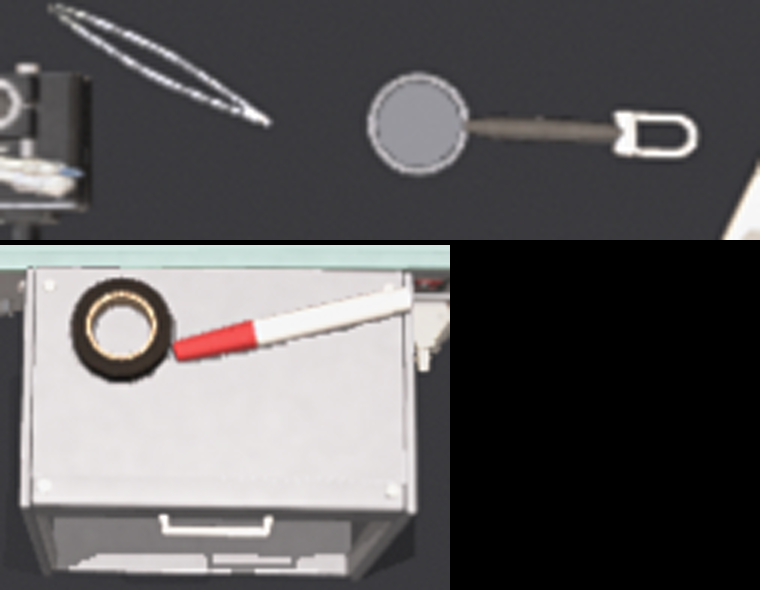

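The crop confirms the lens centre at about (289.5,246) and the loop's end at (358.5,248.5). The roof rectangle measures 220.2 x 140.9 mm, matching the locker. Next I check reachability.

```bash
cat >> h.py <<'E'
LO=np.array([.5517,-.3349,0.]);YAW=-.0206;RL=R.from_euler('z',YAW).as_matrix()
def L2W(p): return LO+RL@np.asarray(p,float)
def W2L(p): return RL.T@(np.asarray(p)-LO)
def rotm(h,z,s):  # handle dir h, tool z, s=+1 tool x=+h
    x=s*np.array(h,float);z=np.array(z,float);return np.column_stack([x,np.cross(z,x),z])
def lockrot(a,s): return RL@rotm([np.cos(a),0,np.sin(a)],[np.sin(a),0,-np.cos(a)],s)
def rv(M): return R.from_matrix(M).as_rotvec()
E
python3 - <<'E'
from h import *
from cell import manip,inverse_kinematics as ik
d=pickle.load(open('c0.pkl','rb'));c=d['top'];P=cloud(c)
lc=onz(c,(289.5,246),.0045);le=onz(c,(358.5,248.5),.007);print(lc,le,np.linalg.norm(lc-le))
hb=P[172:182,289:326].reshape(-1,3);hb=hb[(hb[:,2]>.15)&(hb[:,0]<.478)];print('bar',[W2L(p).round(3) for p in (hb.min(0),hb.max(0))])
h=(le-lc);h[2]=0;h/=np.linalg.norm(h)
f=lambda q:None if q is None else np.round(q,2).tolist()
for s in(1,-1):
    print(s,'grasp',f(ik([lc[0],lc[1],.003],rv(rotm(h,[0,0,-1],s)))))
    for a in(0,.3,.5,.6):
      for x,y,z in((20,0,220),(20,30,185),(20,-30,185),(34,50,214)):
        e=np.array([x,y,z])/1e3-.141*np.array([np.cos(a),0,np.sin(a)])
        print(a,(x,y,z),f(ik(L2W(e),rv(lockrot(a,s)))))
T=c=d['wrist']['T_tool_cam'];n=0
for yaw in(-.5,0,.5):
 for dist in(.2,.26):
  for pit in(0,.2,.35):
   for roll in np.arange(4)*np.pi/2:
    z=np.array([np.cos(pit)*np.cos(yaw),np.cos(pit)*np.sin(yaw),np.sin(pit)])
    up=np.array([0,0,1.]);x=up-z*(up@z);x/=np.linalg.norm(x);M=RL@np.column_stack([x,np.cross(z,x),z])@R.from_euler('z',roll).as_matrix()
    cam=L2W([.02-dist*np.cos(yaw),-dist*np.sin(yaw),.12]);q=ik(cam-M@T[:3,3],rv(M))
    if q is not None:print('look',yaw,dist,pit,roll,f(q),(cam-M@T[:3,3]).round(3))
E
```

```text
[ 0.37631782 -0.30746385  0.0045    ] [ 0.37004062 -0.44882326  0.007     ] 0.14152078989003677
bar [array([-0.252, -0.035,  0.209]), array([-0.075,  0.047,  1.123])]
1 grasp [-0.74, 0.19, 2.19, -0.0, 0.76, 2.45]
0 (20, 0, 220) [-0.7, 0.03, 1.91, -0.0, 1.21, 0.89]
0 (20, 30, 185) [-0.66, 0.02, 1.98, -0.0, 1.14, 0.93]
0 (20, -30, 185) [-0.74, 0.09, 1.91, -0.0, 1.14, 0.85]
0 (34, 50, 214) [-0.61, 0.0, 1.94, -0.0, 1.19, 0.98]
0.3 (20, 0, 220) [-0.83, -0.06, 2.11, 0.28, 0.91, 0.61]
0.3 (20, 30, 185) [-0.78, -0.06, 2.18, 0.28, 0.83, 0.64]
0.3 (20, -30, 185) [-0.87, 0.02, 2.1, 0.3, 0.85, 0.54]
0.3 (34, 50, 214) [-0.73, -0.1, 2.15, 0.25, 0.87, 0.72]
0.5 (20, 0, 220) [-0.91, -0.07, 2.23, 0.58, 0.75, 0.29]
0.5 (20, 30, 185) [-0.87, -0.07, 2.3, 0.62, 0.67, 0.27]
0.5 (20, -30, 185) [-0.96, 0.02, 2.21, 0.64, 0.7, 0.18]
0.5 (34, 50, 214) [-0.81, -0.12, 2.28, 0.56, 0.7, 0.4]
0.6 (20, 0, 220) [-0.96, -0.06, 2.28, 0.78, 0.7, 0.08]
0.6 (20, 30, 185) [-0.91, -0.05, 2.34, 0.86, 0.62, 0.02]
0.6 (20, -30, 185) [-1.0, 0.04, 2.25, 0.85, 0.67, -0.05]
0.6 (34, 50, 214) [-0.85, -0.11, 2.33, 0.78, 0.64, 0.17]

[... 3823 characters left out ...]
5, 2.16, 1.33, 1.65, 0.31] [ 0.434 -0.316  0.121]
look 0.5 0.26 0 3.141592653589793 [-1.31, 0.57, 2.02, 1.38, 1.69, 2.11] [ 0.472 -0.388  0.2  ]
look 0.5 0.26 0.2 0.0 [-1.28, 0.95, 1.92, 1.44, 1.81, -1.3] [ 0.483 -0.381  0.071]
look 0.5 0.26 0.2 1.5707963267948966 [-1.34, 0.74, 2.14, 1.38, 1.83, 0.26] [ 0.432 -0.318  0.15 ]
look 0.5 0.26 0.2 3.141592653589793 [-1.33, 0.65, 2.01, 1.45, 1.86, 2.07] [ 0.455 -0.397  0.228]
look 0.5 0.26 0.35 0.0 [-1.24, 1.0, 1.9, 1.51, 1.95, -1.32] [ 0.488 -0.378  0.095]
look 0.5 0.26 0.35 1.5707963267948966 [-1.33, 0.8, 2.12, 1.42, 1.96, 0.23] [ 0.426 -0.321  0.171]
look 0.5 0.26 0.35 3.141592653589793 [-1.34, 0.71, 1.99, 1.5, 1.99, 2.04] [ 0.439 -0.405  0.246]
```

```bash
cat >> h.py <<'E'
LC=np.array([.37632,-.30746,.0045]);HD=np.array([-.00628,-.14136,0]);HD/=np.linalg.norm(HD)
E
python3 - <<'E'
from h import *
from cell import manip,cams
c=pickle.load(open('c0.pkl','rb'))['top']
for uv in((306.7,181),(306,172)):print('bar if z .21',W2L(onz(c,uv,.21)))
s=manip.state();M=rotm(HD,[0,0,-1],1)
p=s['tool_pos'];manip.move_linear([p[0],p[1],.5],rate=.3)
manip.move_pose([LC[0],LC[1],.5],rv(M));print(manip.state()['clock'])
manip.move_linear([LC[0],LC[1],.05],rate=.25)
manip.move_linear([LC[0],LC[1],.003],rate=.06)
s=manip.state();print(s['clock'],s['tool_pos'],s['contact_force'])
manip.set_gripper(.03,force=45)
s=manip.state();print(s['clock'],s['gripper_width'],s['grasp_force'],s['contact_force'])
manip.move_linear([LC[0],LC[1],.10],rate=.12)
s=manip.state();print(s['clock'],s['gripper_width'],s['grasp_force'],s['contact_force'],s['joint_pos'])
w=cams.capture('wrist');pickle.dump((w,s),open('c1.pkl','wb'));cv2.imwrite('pics/w1.png',w['image'])
P=cloud(w,s);T=R.from_rotvec(s['tcp_rot']).as_matrix();Q=(P-s['tool_pos'])@T
m=(w['z_map']>0)&(abs(Q[...,1])<.012)&(abs(Q[...,2])<.03)
for a in np.arange(-.02,.15,.01):
    k=m&(abs(Q[...,0]-a)<.005)
    if k.sum():print(round(a,3),k.sum(),np.percentile(Q[k][:,2],10).round(4),Q[k][:,1].mean().round(4))
E
```

```text
bar if z .21 [-0.07909728 -0.00055046  0.21      ]
bar if z .21 [-0.06348053  0.00071868  0.21      ]
4.575
7.4583 [ 0.37653803 -0.30764823  0.00314017] [ 0.07240795 -0.4922451   0.53086609]
8.1417 0.04869509545053978 44.95317119384708 [0.15396516 0.52602243 1.92416076]
9.1 0.04852332499958372 44.91046760529571 [ 0.64188227 -1.00970679 -1.15562395] [-7.36320140e-01  4.03530354e-02  2.13704532e+00  9.40739014e-06
  9.65719603e-01  2.44971291e+00]
-0.02 1175 -0.0074 -0.0002
-0.01 1030 -0.0049 0.0
0.0 1115 -0.0049 -0.0
0.01 1179 -0.0046 0.0001
0.02 1174 -0.007 -0.0002
0.03 495 -0.0096 -0.0012
0.04 746 -0.0106 -0.001
0.05 828 -0.0106 -0.0009
0.06 911 -0.0107 -0.0009
0.07 948 -0.0103 -0.0007
0.08 974 -0.0098 -0.0006
0.09 974 -0.0094 -0.0004
0.1 1555 -0.0086 -0.0002
0.11 961 -0.0078 -0.0003
```

View pics/w1.png

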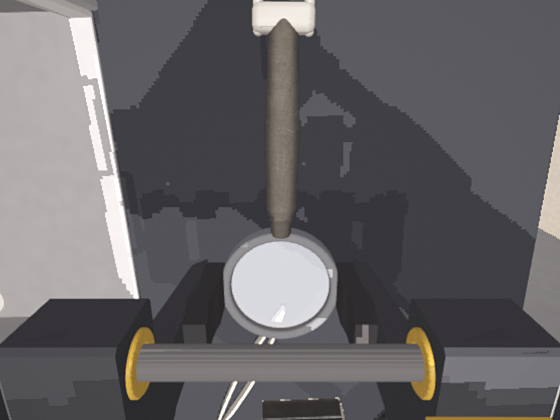

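The wrist view shows the frame held centrally between the pads (lens at 280,283), with the handle straight ahead and level to the ferrule at (283,15). The depths show no droop. Next I carry the lens to the locker, enter beside the hook, and feel for it.

```bash
cat >> h.py <<'E'
OFF=np.array([.1412,-.0003,-.004])
def tcp_for(l,a):  # loop end in locker mm
    M=lockrot(a,1);return L2W(np.array(l)/1e3)-M@OFF,rv(M)
def loop(s): return W2L(s['tool_pos']+R.from_rotvec(s['tcp_rot']).as_matrix()@OFF)*1e3
def F(s): return RL.T@np.array(s['contact_force'])
def go(m,l,a,rate):
    p,r=tcp_for(l,a);m.move_linear(p,rate=rate,rot=r)
E
python3 - <<'E'
from h import *
from cell import manip,cams
A=.6
def rep(n):
    s=manip.state();print(n,round(s['clock'],2),loop(s).round(1),F(s).round(2),round(s['gripper_width'],4))
p,r=tcp_for((-150,58,175),A)
manip.move_pose(p,r);rep('pre')
go(manip,(-60,58,165),A,.12);rep('in')
go(manip,(-2,58,180),A,.08)
go(manip,(-2,58,205),A,.06);rep('up')
go(manip,(30,58,213),A,.06)
manip.dwell(.2);rep('side');t=manip.state()['clock']
f0=np.mean([F(manip.state()) for _ in range(3)],0)
y=58
while y>-50:
    y-=1;go(manip,(30,y,213),A,.03);s=manip.state();df=F(s)-f0
    if abs(y)%10==0 or abs(df).max()>1:print(y,round(s['clock'],2),loop(s).round(1),df.round(2))
    if abs(df[1])>2.0:break
E
```

```text
pre 11.46 [-149.9   57.9  175. ] [-0.83 -0.47 -1.19] 0.049
in 12.37 [-60.3  58.3 164.7] [-0.45 -0.02 -0.59] 0.0489
up 13.83 [ -2.2  58.  205.1] [ 0.27  0.02 -1.73] 0.0489
side 14.73 [ 29.7  58.1 212.7] [-0.3   0.6  -1.24] 0.0486
57 14.98 [ 29.9  56.8 213. ] [ 0.99 -1.23  0.27]
56 15.23 [ 30.   55.9 213. ] [ 0.56 -1.13 -0.1 ]
55 15.48 [ 30.   54.9 213. ] [ 0.25 -0.52  1.08]
52 16.23 [ 30.   51.9 213. ] [-0.07 -1.29  1.4 ]
50 16.73 [ 30.   49.9 213. ] [ 0.49  0.08 -0.01]
49 16.98 [ 30.   48.9 213. ] [ 0.54 -0.9   1.64]
46 17.73 [ 30.   45.9 213. ] [-0.29 -1.37  1.15]
45 17.98 [ 30.   44.9 213. ] [-1.69 -0.88  0.61]
44 18.23 [ 30.   43.9 213. ] [ 1.24 -0.53  0.76]
40 19.23 [ 30.   39.9 213. ] [ 1.64 -0.85  0.61]
37 19.98 [ 30.   36.9 213. ] [ 0.77 -1.18 -0.15]
32 21.23 [ 30.   31.9 213. ] [ 1.05 -0.26  0.97]
31 21.48 [ 30.   30.9 213. ] [ 0.2  -1.81 -0.16]
30 21.73 [ 30.   29.9 213. ] [ 0.27 -1.27 -0.42]
28 22.23 [ 30.   27.9 213. ] [ 1.07 -1.23  0.64]
27 22.48 [ 30.   26.9 213. ] [-0.38 -0.62  1.04]
20 24.23 [ 30.   19.9 213. ] [ 0.77 -0.52  1.05]
19 24.48 [ 30.   18.9 213. ] [ 0.36 -1.55  0.63]
13 25.98 [ 30.   12.9 213. ] [ 0.49 -1.07  0.11]
11 26.48 [ 30.   10.9 213. ] [-0.19 -1.3   1.2 ]
10 26.73 [ 30.    9.9 213. ] [ 0.28 -0.93  0.92]
8 27.23 [ 30.    7.9 213. ] [-0.01 -1.28 -0.06]
5 27.98 [ 30.    4.9 213. ] [ 1.08 -0.39  0.46]
4 28.23 [ 30.    3.9 213. ] [ 0.72 -1.04  1.12]
0 29.23 [ 3.00e+01 -1.00e-01  2.13e+02] [ 0.21 -0.69 -0.23]
-2 29.73 [ 30.   -2.1 213. ] [-0.28 -1.14 -0.4 ]
-9 31.48 [ 30.   -8.2 212.7] [ 0.74  3.52 -0.8 ]
```

Contact is at loop y ≈ -8.2, so the hook is at y ≈ -21.3. Next I back off, go over the tip at that y, feel the shank, then press down.

```bash
python3 - <<'E'
from h import *
from cell import manip,cams
A=.6;Y=-21.5
def rep(n,f0=0):
    s=manip.state();print(n,round(s['clock'],2),loop(s).round(1),(F(s)-f0).round(2),round(s['gripper_width'],4))
go(manip,(30,-2,213),A,.04);go(manip,(-3,-2,205),A,.08);go(manip,(-3,Y,205),A,.06);rep('front')
go(manip,(2,Y,214.5),A,.04);go(manip,(14,Y,219.5),A,.04);manip.dwell(.1)
f0=np.mean([(manip.dwell(.03),F(manip.state()))[1] for _ in range(6)],0);print(f0);rep('over',f0)
x=18
while x<31:
    go(manip,(x,Y,219.5),A,.03);s=manip.state();df=F(s)-f0
    print(x,round(s['clock'],2),loop(s).round(1),df.round(2))
    if df[0]<-2:break
    x+=1.5
E
```

```text
front 32.86 [ -2.9 -22.  205. ] [-0.33  0.05 -1.35] 0.0486
[-0.19700234 -0.06028879 -0.89419863]
over 34.05 [ 13.8 -21.5 219.3] [ 0.39  0.12 -0.22] 0.0487
18 34.33 [ 18.2 -21.5 219.6] [ 0.49 -0.21  0.24]
19.5 34.58 [ 19.6 -21.5 219.5] [ 0.59 -0.42  0.65]
21.0 34.83 [ 21.1 -21.5 219.5] [ 0.12 -0.12 -0.26]
22.5 35.08 [ 22.6 -21.5 219.5] [ 0.33  0.83 -0.09]
24.0 35.33 [ 23.9 -21.5 219.2] [-0.96  0.43 -0.64]
25.5 35.58 [ 25.  -21.2 218.4] [-4.4  -0.6  -2.54]
```

```bash
python3 - <<'E'
from h import *
from cell import manip,cams
A=.6;Y=-21.5;X=18.3
go(manip,(X,Y,219.5),A,.04);manip.dwell(.1)
f0=np.mean([(manip.dwell(.03),F(manip.state()))[1] for _ in range(6)],0)
for z in list(range(216,186,-2)):
    go(manip,(X,Y,z),A,.03);s=manip.state();df=F(s)-f0
    print(z,round(s['clock'],2),loop(s).round(1),df.round(2))
    if np.linalg.norm(df)>6:print('STOP');break
E
```

```text
216 36.48 [ 18.2 -21.2 215.4] [0.44 0.07 0.55]
214 36.73 [ 18.2 -21.4 213.7] [-0.23  0.25  0.35]
212 36.98 [ 18.2 -21.4 211.8] [-0.38  0.17  0.04]
210 37.23 [ 18.3 -21.4 209.8] [-0.16 -0.    0.62]
208 37.48 [ 18.3 -21.6 208. ] [-1.19  0.15  0.66]
206 37.73 [ 18.3 -21.5 206. ] [-1.03 -0.66  0.33]
204 37.98 [ 18.3 -21.5 203.8] [-1.29 -0.71  0.43]
202 38.23 [ 18.2 -21.5 201.8] [-0.3  -0.59  0.86]
200 38.48 [ 18.2 -21.4 199.7] [-0.34 -0.53  0.81]
198 38.73 [ 18.2 -21.4 197.7] [-0.79 -1.3  -0.41]
196 38.98 [ 18.2 -21.4 195.7] [-1.72 -1.01  1.59]
194 39.23 [ 18.2 -21.4 193.7] [-0.36 -0.63  0.73]
192 39.48 [ 18.2 -21.4 191.7] [-1.   -0.11  0.04]
190 39.73 [ 18.2 -21.4 189.6] [-0.33 -0.29  0.22]
188 39.98 [ 18.2 -21.2 187.6] [ 1.11 -0.29  1.08]
```

```bash
python3 - <<'E'
from h import *
from cell import manip,cams
A=.6;Y=-21.5;X=18.3
def avg():
    return np.mean([(manip.dwell(.03),F(manip.state()))[1] for _ in range(5)],0)
f0=np.array([-.2,-.06,-.9])
for z in(186.5,185,183.5):
    go(manip,(X,Y,z),A,.03);df=avg()-f0;print(z,loop(manip.state()).round(1),df.round(2))
    if df[2]>2:break
go(manip,(X,Y,187),A,.03)
for x in(16.5,15,13.5,12):
    go(manip,(x,Y,187),A,.03);df=avg()-f0;print(x,loop(manip.state()).round(1),df.round(2))
    if abs(df[0])>2:break
go(manip,(X,Y,186.5),A,.03);print(manip.state()['clock'],avg()-f0)
w=cams.capture('wrist');cv2.imwrite('pics/w2.png',w['image'])
E
```

```text
186.5 [ 18.3 -21.5 186.5] [0.36 0.11 0.13]
185 [ 18.4 -21.6 185.2] [0.81 0.25 0.69]
183.5 [ 18.5 -21.6 183.9] [1.87 0.36 1.93]
16.5 [ 16.4 -21.4 186.8] [ 0.13  0.37 -0.07]
15 [ 15.3 -21.7 187.5] [2.94 0.71 1.55]
42.5917 [ 0.77137521 -0.01590009  0.42024129]
```

View pics/w2.png

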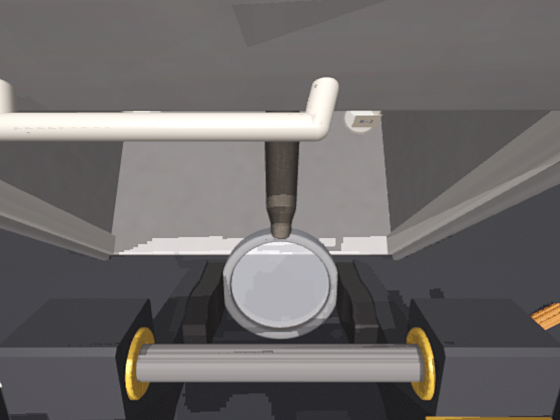

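The wrist view shows the lens (280,283) still centred, with the handle running straight under the header and bar at (283,130). The bowl stop at 185 and the tip stop at x≈15 confirm the loop is home, so I release.

```bash
python3 - <<'E'
from h import *
from cell import manip,cams
manip.set_gripper(.088)
s=manip.state();z=R.from_rotvec(s['tcp_rot']).as_matrix()[:,2]
p=s['tool_pos']-.06*z;print(s['clock'],s['gripper_width'])
manip.move_linear(p,rate=.2)
p=p+RL@np.array([-.05,0,.05]);manip.move_linear(p,rate=.2)
manip.dwell(9);s=manip.state();print(s['clock'],F(s))
o=[]
for n in('wrist','scene'):
    w=cams.capture(n);o.append(w['image'])
cv2.imwrite('pics/end.png',np.hstack([o[0][:, 80:480],cv2.resize(o[1][120:270,200:350],(400,420))]))
E
```

```text
43.5333 0.08797821211835732
53.4833 [-0.08243062 -0.42976744  0.28912116]
```

View pics/end.png

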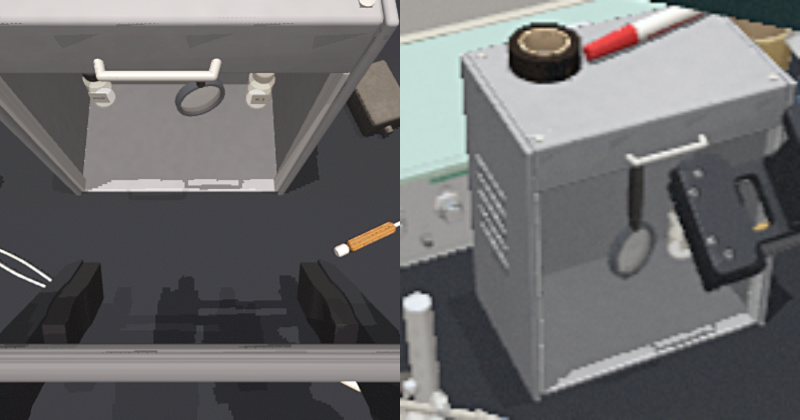

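The lens hangs glass down inside the locker (200,97 in the wrist half; 632,250 in the scene half), and the gripper is clear. I'll check that it is still, then hand in.

```bash
python3 - <<'E'
from h import *
from cell import manip,cams,order
a=cams.capture('scene')['image'];manip.dwell(2.3);b=cams.capture('scene')['image']
print(cv2.absdiff(a,b)[120:270,200:350].max(),manip.state()['clock'])
print(order.close_job())
E
```

```text
104 55.9833
the job is handed in; nothing more can be done
None
```

The lens hangs glass down from the safety hook in the locker, the gripper is clear, and the job is handed in at about 56 s; my last stillness check, comparing two scene images, still showed some pixel change, so a slight residual swing is possible, and the verdict was not shown to me.

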